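Refit the hand lever on a parcel chute gate's splined shaft

TASK

Put the loose hand lever back on the gearbox's splined shaft, its handle pointing between the green and the red mark: feel for the splines with a light push, never forcing it, and slide the hub down fully home on the brass collar. Then swing the handle round to the stop over the red mark, let go and leave it there. Do not disturb the parcel, the scanner or the tape roll.

Things in the scene. Friction and masses are not known exactly. Their poses are not given: they have to be found in the camera images.
- lever: Loose hand lever, 0.3-0.5 kg, lying flat, heaviest at its hub: square dark steel hub 44 x 44 mm, 30 mm tall, upright through bore; flat aluminium arm (22 mm wide, top 17 mm above the underside) on its +x side, ending in a red pad 42 x 46 x 14 mm. Origin: centre of the hub's underside, on the bore axis; z up, x towards the pad. Grip the hub's free +y and -y faces.
- bore_top (a point): Mouth of the lever's bore, at the hub's top, 30 mm above the lever's origin. The bore passes an 18 mm round and has four slots, along the lever's +x, -x, +y and -y, each 6.6 mm wide and reaching 15 mm from the axis.
- lever_end (a point): Top centre of the lever's red pad, 125 mm along the lever's x from the bore axis, 14 mm above the hub's underside.
- drive: Chute-gate gearbox, bolted down: base plate 190 x 170 x 10 mm, grey housing 150 x 135 mm, top 60 mm above the table (a flat disc 34 mm in radius is 2 mm higher), upright splined shaft in the middle. Origin: underside, on the shaft axis; z up. On its top, from the shaft, a green mark lies at -137 degrees (gate open) and a red one at -43 degrees (shut), counterclockwise from its x.
- seat (a point): Centre of the top of the brass collar on the shaft axis, 76 mm above the table: the hub's underside rests here when home. The collar is 36 mm across and turns with the shaft. The shaft turns against about 0.12 N m of friction, so a light push does not drag it; hard stops end its turn at the green and the red mark.
- spline_top (a point): On the shaft axis at the top of the splines, 22 mm above the seat; a hub with its slots off the splines stops here. Four splines at 90 degrees, 5 mm wide, reach 14 mm from the axis; slots enter within about 0.06 rad. The shaft's angle is not measured: at first, a lever that fits rightly points 6 to 72 degrees from the green mark towards the red.
- pilot_top (a point): Top of the shaft, 43 mm above the seat: a cone 8 mm across at its top and 7 mm tall, over a plain round pilot 16 mm across that goes down to the splines and centres the bore.
- open_point (a point): Over the green mark's direction, 125 mm from the shaft axis, 90 mm above the table: lever_end would be here with the gate fully open. Of the four ways to fit the lever only the one between open_point and shut_point is right.
- shut_point (a point): Over the red mark's direction, 125 mm from the shaft axis, 90 mm above the table: lever_end is here when the lever is home and turned (counterclockwise from above) to the shut stop.
- parcel: Cardboard parcel 100 x 140 x 60 mm; leave alone. Origin: centre of its underside.
- scanner: Handheld barcode scanner lying down, 160 mm long, 66 mm wide, 38 mm tall; leave alone. Origin: underside, near its middle.
- tape: Amber roll of tape lying flat, 90 mm across, 48 mm tall; leave alone. Origin: centre of its underside.

How it is judged:
On the way, in this order (a step that is already met when the one before it is completed fails the run):
1. the hub is fully home on the collar, the handle between the marks and still well short of the red one (horizontal distance between lever and seat below 0.004 m and z of lever in the frame of seat below 0.003 m and angle between lever's own z axis and vertical below 0.08 rad and y of lever_end in the frame of drive below -0.06 m and x of lever_end in the frame of drive below 0.07 m), for 0.2 s.
2. the lever is turned to the shut stop, over the red mark (horizontal distance between lever_end and shut_point below 0.022 m), for 0.2 s.
At the end, for the whole second after the job is handed in: The lever is at rest, its hub home on the collar (underside within 3 mm of the collar's top, axis within 4 mm of the shaft's, tilted less than 0.08 rad), its red pad within 22 mm of the shut point, and let go (horizontal distance between lever and seat below 0.004 m and z of lever in the frame of seat below 0.003 m and angle between lever's own z axis and vertical below 0.08 rad and horizontal distance between lever_end and shut_point below 0.022 m and linear speed of lever below 0.01 m/s); the robot touches nothing.
It fails at once if the lever is pressed hard on the shaft or housing before it is home (over 30 N) (contact force between lever and drive above 30 N and z of lever in the frame of seat above 0.004 m).
It fails at once if the lever is wrenched on the shaft or against its stop (over 90 N on the splines) (contact force between lever and drive above 90 N).
It fails at once if the parcel is disturbed (moved over 20 mm) (distance of parcel from where it was at the start of the episode above 0.02 m).
It fails at once if the scanner is disturbed (moved over 20 mm) (distance of scanner from where it was at the start of the episode above 0.02 m).
It fails at once if the tape roll is disturbed (moved over 20 mm) (distance of tape from where it was at the start of the episode above 0.02 m).
It also fails if it takes over 64 s, if anything falls off the work surface, if the arm or the gripper's body presses on something with over 40 N, if the wrist force passes 120 N, or if a joint passes its speed limit or range.

ROBOT

A 6-joint arm with a two-finger parallel gripper is mounted at the origin on the work surface. World frame = base frame: x ahead of the robot, y to its left, z up, the work surface at z = 0. Lengths are in m, angles in rad, forces in N, time in s.
With the tool pointing down it reaches from about 0.4 to 0.825 m from the base axis. Payload 7 kg.
Tool frame: the origin (TCP) lies at the very end of the fingers, on their centre line; the grasp point (between the pads) lies 19 mm behind it; z points along the fingers, x is the direction in which the jaws open and shut, and the axes are right-handed (so a half turn about z gives the same grasp; the last joint's range is limited). The gripper opens to 88 mm and grips with 3 to 60 N. Pads are 19 mm wide; open, the fingers measure 130 mm over their backs; the gripper's body (78 mm by 193 mm) begins 47 mm behind the grasp point.
Start: joints at [1.517, 0.359, 0.012, 0, -1.224, -0.288], TCP at [0.226, 0.636, 0.227] pointing down, gripper open.
Joint ranges: [-3.07, 3.07], [-1.43, 2.12], [-1.02, 1.25], [-3.03, 1.67], [-3.05, -0], [-3.03, 3.03]. Speed limits (rad/s): [2.39, 2.39, 3.01, 3.14, 3.14, 3.14].

INTERFACE

Orientations are given as a rotation vector (axis times angle).
In Python, from bench import robot gives the robot as it stands.
- The arm moves only by the tool servo_tool, never from a script. Its argument "targets" is a list of rows, each an object of numbers: "gripper": the closure, from 0 (fully open) to 1 (shut); "x", "y", "z": the shift along the tool's x, y, z in m; "twist": the turn about the tool's z in degrees. In form: [{"gripper": .., "x": .., "y": .., "z": .., "twist": ..}, ...]. A call has 1 to 20 rows; each row is the pose to reach, as a shift and turn from the pose commanded when the call began, along the tool's axes at that moment; what a row does not reach only later rows make up. A row lasts 1/10 s, in which the tool goes at most 50 mm and 8.59 degrees, less where a joint would pass 70% of its speed; a pose out of reach is approached as far as the arm can. A call with a gripper value outside its range is refused whole. The fingers move at their own pace and stop on an object; "newtons" is the grip in N (left out, the last holds). Time passes only in rows, so rows that repeat a pose let the fingers close. It gives the time, the measured TCP pose, the force and the opening at its end, in the units of the state.
- robot.read_state(): the state, without advancing time (a new reading comes with each control period).
- robot.grab_frame(name): name is "side" or "top"; returns (picture, depth): 384x512x3 uint8, red, green, blue; 384x512 float32, m along the optical axis (not along the pixel's ray), 0 where there is no reading.
- robot.calibration(name): a dict with "K" (3x3 intrinsics, pixels), "extrinsics" (4x4, takes a point from camera to world coordinates). Camera axes: x right, y down, z forward; pixel columns grow to the right and rows downward; lengths in m; the calibration is good to about 2 mm. A picture is of the moment at which its call begins. calibration takes no time and is no camera call.
- robot.sign_off(): hands the job in, once; it reports no verdict.
The state is a dict: "time_s": time; "q": joint angles; "dq": joint speeds; "effort": joint torques, N m; "position": TCP position; "eef_rot": TCP orientation; "contact_force": force on the tool from outside, world axes, zero at the start; "moment": the same for the moment, N m; "gripper_width": finger opening in m.
Only numpy, scipy, OpenCV 4.12 (cv2) and the standard library are available. Lean on these libraries where they do the work, as an engineer would, in place of code of your own. Each camera call takes 0.05 s, during which the arm holds its last target. There are 200 camera calls.

## Working session

There is one attempt and no reset: what is moved stays moved. The work goes in short steps, Python scripts to look and compute and a tool call to move; the robot and the scene stay as the last step left them, time stands still between calls to the robot, and variables do not carry over. Pictures are saved under pics/ and viewed, about 8 in all and at most 12, crops included, and the job is handed in when it is done.

Besides the shell and the picture viewer there is one more tool, called after "Call:" in YAML: its name, and indented under it one key for each argument. servo_tool: Moves the arm, as the interface text tells. Its arguments: {"type":"object","properties":{"targets":{"type":"array","items":{"type":"object","properties":{"gripper":{"type":"number"},"x":{"type":"number"},"y":{"type":"number"},"z":{"type":"number"},"twist":{"type":"number"}}}},"newtons":{"type":"number"}},"required":["targets"]}

```bash
mkdir -p pics; cat > h.py <<'E'
from bench import robot
import numpy as np, cv2
from scipy.spatial.transform import Rotation as R
def cloud(n):
    p,d=robot.grab_frame(n); c=robot.calibration(n); K,T=np.array(c["K"]),np.array(c["extrinsics"])
    v,u=np.mgrid[:384,:512]; P=np.stack([(u-K[0,2])/K[0,0]*d,(v-K[1,2])/K[1,1]*d,d],-1)
    return p,d,P@T[:3,:3].T+T[:3,3]
def ray(n,u,v,z):
    c=robot.calibration(n); K,T=np.array(c["K"]),np.array(c["extrinsics"])
    r=T[:3,:3]@np.array([(u-K[0,2])/K[0,0],(v-K[1,2])/K[1,1],1]); return T[:3,3]+r*(z-T[2,3])/r[2]
def save(n,p): cv2.imwrite("pics/"+n+".png",p[...,::-1])
E
python3 - <<'E'
from h import *
s=robot.read_state(); print({k:np.round(v,3) for k,v in s.items()}); print(R.from_rotvec(s["eef_rot"]).as_matrix().round(3))
for n in("top","side"):
    p,d,P=cloud(n); save(n+"0",p); print(n,np.round(robot.calibration(n)["extrinsics"],3),robot.calibration(n)["K"]); np.save(n+"0.npy",P)
E
```

```text
{'time_s': np.float64(0.0), 'q': array([ 1.517,  0.359,  0.011, -0.   , -1.224, -0.288]), 'dq': array([-0.   ,  0.   ,  0.   , -0.001, -0.001, -0.001]), 'effort': array([ 0.0000e+00, -5.8272e+01,  2.9304e+01,  6.9970e+00,  7.0000e-03,
       -0.0000e+00]), 'position': array([0.226, 0.635, 0.226]), 'eef_rot': array([ 1.810e+00, -2.566e+00,  2.000e-03]), 'contact_force': array([-0.852,  0.313,  0.803]), 'moment': array([ 0.006,  0.002, -0.026]), 'gripper_width': np.float64(0.087)}
[[-0.335 -0.942 -0.   ]
 [-0.942  0.335 -0.002]
 [ 0.002 -0.    -1.   ]]
top [[ 0.008 -0.992  0.122  0.464]
 [-0.999 -0.003  0.035 -0.058]
 [-0.034 -0.122 -0.992  0.983]
 [ 0.     0.     0.     1.   ]] [[346.84910442   0.         254.35849459]
 [  0.         346.84910442 189.89624526]
 [  0.           0.           1.        ]]
side [[ 0.853 -0.354  0.384  0.266]
 [-0.522 -0.603  0.603 -0.532]
 [ 0.018 -0.715 -0.699  0.671]
 [ 0.     0.     0.     1.   ]] [[411.9070142    0.         254.37425129]
 [  0.         411.9070142  193.37725693]
 [  0.           0.           1.        ]]
```

View pics/top0.png

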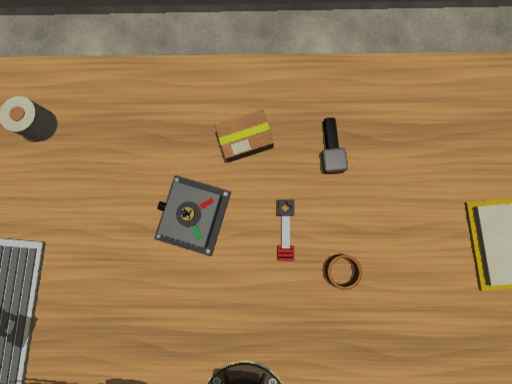

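View pics/side0.png

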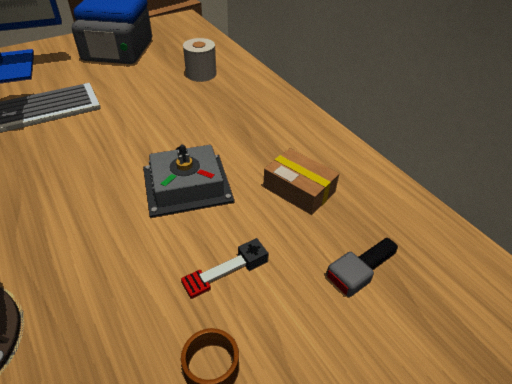

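Top view: hub at about (285,207), pad at (285,253), gearbox shaft at (188,213), red mark at (206,203), green mark at (198,233), parcel at (245,135), tape at (343,271) and scanner at (333,150). Next I'll measure the lever and drive and enlarge the shaft.

```bash
python3 - <<'E'
from h import *
T={n:(cv2.imread(f"pics/{n}0.png"),np.load(n+"0.npy")) for n in("top","side")}
for n,(im,P) in T.items():
    h=cv2.cvtColor(im,cv2.COLOR_BGR2HSV); H,S,V=cv2.split(h); x,y,z=np.moveaxis(P,-1,0)
    near=(x>.3)&(x<.75)&(y>-.35)&(y<.4)
    red=((H<6)|(H>174))&(S>170)&(V>60)&near; grn=(H>45)&(H<85)&(S>120)&near
    def cen(m,nm,zz):
        k,l,st,c=cv2.connectedComponentsWithStats(m.astype(np.uint8))
        for i in range(1,k):
            if st[i,4]>25:
                q=P[l==i]; print(n,nm,st[i,4],c[i].round(1),"ray",ray(n,*c[i],zz)[:2].round(4),"med",np.median(q,0).round(4))
    cen(red,"red z14",.014); cen(red,"red z60",.06); cen(grn,"grn",.06)
    if n=="top":
        hub=(z>.022)&(z<.038)&near; cen(hub,"hub",.03)
        cen((z>.05)&(z<.075)&near,"60",.06); cen((z>.085)&(z<.13)&near,"shaft",.1)
        cen((z>.03)&(z<.06)&near,"z30-60",.045)
        for nm,m,zz in(("hub",hub,.03),("hous",(z>.05)&(z<.075)&near,.06)):
            cs,_=cv2.findContours(m.astype(np.uint8),0,1)
            for c in cs:
                if cv2.contourArea(c)>100:
                    b=cv2.boxPoints(cv2.minAreaRect(c)); w=np.array([ray(n,*q,zz)[:2] for q in b]); print(nm,w.round(3).tolist(),w.mean(0).round(4))
    else:
        for nm,m in(("hub",(abs(z-.03)<.006)&(V<90)&near),):
            cen(m,nm,.03)
t=T["top"][0]; s=T["side"][0]
a=cv2.resize(t[165:265,145:305],(800,500),interpolation=cv2.INTER_CUBIC); cv2.imwrite("pics/c1.png",a)
E
```

```text
top red z14 60 [206.1 202.8] ray [0.5462 0.1118] med [0.5417 0.1037 0.0603]
top red z14 191 [285.3 253.3] ray [ 0.408  -0.1102] med [ 0.4085 -0.1121  0.0133]
top red z60 60 [206.1 202.8] ray [0.5423 0.1038] med [0.5417 0.1037 0.0603]
top red z60 191 [285.3 253.3] ray [ 0.4107 -0.1077] med [ 0.4085 -0.1121  0.0133]
top grn 66 [196.8 232.4] ray [0.4632 0.1268] med [0.4642 0.1264 0.06  ]
top hub 659 [333.5 153.5] ray [ 0.6841 -0.2442] med [ 0.6789 -0.2421  0.0344]
top hub 42 [241.5 155.1] ray [0.6796 0.0124] med [0.6803 0.0098 0.0306]
top hub 198 [285.4 206.6] ray [ 0.5354 -0.1102] med [ 0.5344 -0.1091  0.0292]
top hub 46 [353.  277.2] ray [ 0.348  -0.2892] med [ 0.3446 -0.2943  0.0303]
top 60 1238 [243.  139.6] ray [0.7162 0.0066] med [0.7178 0.0097 0.0592]
top 60 2692 [188.9 213.9] ray [0.512  0.1494] med [0.5117 0.1483 0.0592]
top shaft 64 [185.2 212.5] ray [0.5136 0.1501] med [0.5138 0.1472 0.105 ]
top z30-60 907 [244.3 140.6] ray [0.7174 0.004 ] med [0.7154 0.0064 0.0584]
top z30-60 534 [334.7 158.9] ray [ 0.6656 -0.2442] med [ 0.6674 -0.2461  0.0364]
top z30-60 1864 [188.4 214.1] 
[... 882 characters left out ...]
ide red z60 45 [338.2 279.4] ray [ 0.6158 -0.2641] med [ 0.6337 -0.2506  0.0288]
side grn 80 [167.9 179.5] ray [0.4614 0.1276] med [0.4611 0.1271 0.0608]
side hub 230 [292.7 192.9] ray [ 0.6928 -0.0214] med [ 0.69   -0.0226  0.0298]
side hub 263 [188.9 195.5] ray [0.4902 0.0881] med [0.4897 0.0887 0.03  ]
side hub 373 [252.7 250.6] ray [ 0.532  -0.1138] med [ 0.5314 -0.1145  0.0289]
side hub 335 [371.5 256.3] ray [ 0.7229 -0.2432] med [ 0.7242 -0.2427  0.0286]
side hub 276 [349.  279.8] ray [ 0.6496 -0.2618] med [ 0.6387 -0.2722  0.0317]
side hub 172 [208.  342.7] ray [ 0.3726 -0.2364] med [ 0.3758 -0.2321  0.0299]
side hub 48 [231.7 376.2] ray [ 0.3793 -0.3029] med [ 0.378  -0.3047  0.031 ]
```

View pics/c1.png

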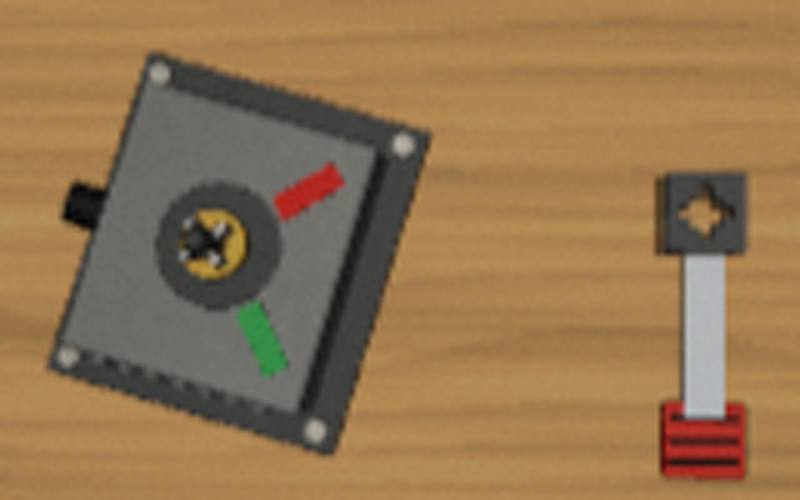

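Crop: the collar centre is at (213,244) and the black X of the splines at about (207,241). One spline arm points toward about (222,262), so a correct fit should be about 10° from green. I'll refine this while working out the approach move.

```bash
cat >> h.py <<'E'
def rel(x,y,z,jaw=None):
    s=robot.read_state(); M=R.from_rotvec(s["eef_rot"]).as_matrix(); d=M.T@(np.array([x,y,z])-s["position"])
    a=np.degrees(np.arctan2(M[1,0],M[0,0])); print("shift",d.round(4),"yaw",a.round(2),"tw",None if jaw is None else np.round(-((jaw-a+180)%360-180),2),"q6",np.round(s["q"][5],3),"F",s["contact_force"].round(1),"pos",s["position"].round(4),"tilt",np.degrees(np.arccos(-M[2,2])).round(2),"t",s["time_s"],"w",s["gripper_width"])
E
python3 - <<'E'
from h import *
t=cv2.imread("pics/top0.png"); s=cv2.imread("pics/side0.png"); f=lambda i,u,v:cv2.resize(i[v-15:v+15,u-13:u+13],(390,450),interpolation=cv2.INTER_CUBIC)
cv2.imwrite("pics/c2.png",np.hstack([f(t,187,213),f(s,183,158)]))
for n,im in(("top",t),("side",s)):
    h=cv2.cvtColor(im,cv2.COLOR_BGR2HSV); P=np.load(n+"0.npy")
    m=cv2.inRange(h,(15,100,70),(32,255,255)); u0,v0=(187,213) if n=="top" else (183,160)
    k=np.zeros_like(m); k[v0-15:v0+15,u0-15:u0+15]=255; m&=k
    pts=cv2.findNonZero(m); (c,r)=cv2.minEnclosingCircle(pts); e=cv2.fitEllipse(cv2.convexHull(pts)); print(n,c,r,e,"collar",ray(n,*c,.076).round(4),ray(n,*e[0],.076).round(4))
    q=P[v0-20:v0+20,u0-20:u0+20].reshape(-1,3)
    for a,b in((.085,.1),(.1,.112),(.112,.125)):
        g=q[(q[:,2]>a)&(q[:,2]<b)]; print(a,len(g),g.mean(0).round(4),)
print(ray("top",286,192,0))
rel(.535,-.112,.15,90)
E
```

```text
top (187.0, 213.3076934814453) 6.984867095947266 ((187.19882202148438, 213.3275146484375), (12.682577133178711, 14.394573211669922), 6.52166223526001) collar [0.5128 0.151  0.076 ] [0.5128 0.1504 0.076 ]
0.085 28 [0.5137 0.1482 0.0948]
0.1 11 [0.5113 0.1472 0.1066]
0.112 25 [0.5138 0.1505 0.1154]
side (182.5, 150.54762268066406) 15.525111198425293 ((182.3468780517578, 144.1129608154297), (29.255443572998047, 43.389251708984375), 178.13043212890625) collar [0.524 0.185 0.076] [0.5337 0.2073 0.076 ]
0.085 70 [0.5099 0.147  0.0932]
0.1 34 [0.5094 0.1465 0.1063]
0.112 26 [0.511  0.1488 0.1158]
[ 0.57921657 -0.11359591  0.        ]
shift [ 0.6006 -0.5416  0.0767] yaw -109.59 tw 160.41 q6 -0.288 F [-0.3  0.3  1.3] pos [0.2261 0.6355 0.2257] tilt 0.09 t 0.1 w 0.0875134715908989
```

View pics/c2.png

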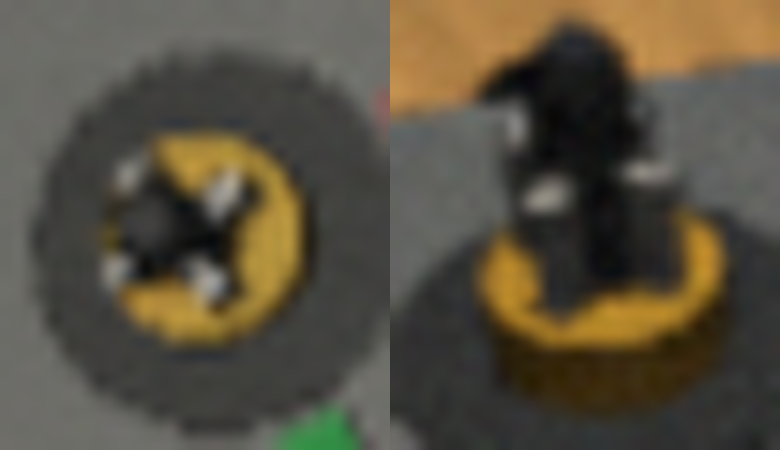

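Top crop: white spline tips at about (130,172), (225,190), (120,272) and (210,278). That puts a spline at about -142.5° in the world, 10° from green. Moving above the lever.

Call:
servo_tool:
  targets:
    - {"x":0.03,"y":-0.027,"twist":8,"gripper":0}
    - {"x":0.06,"y":-0.054,"twist":16}
    - {"x":0.09,"y":-0.081,"twist":24}
    - {"x":0.12,"y":-0.108,"twist":32}
    - {"x":0.15,"y":-0.135,"twist":40}
    - {"x":0.18,"y":-0.162,"twist":48}
    - {"x":0.21,"y":-0.189,"twist":56}
    - {"x":0.24,"y":-0.216,"twist":64}
    - {"x":0.27,"y":-0.243,"twist":72}
    - {"x":0.3,"y":-0.27,"twist":80}
    - {"x":0.33,"y":-0.297,"twist":88}
    - {"x":0.36,"y":-0.324,"twist":96}
    - {"x":0.39,"y":-0.351,"twist":104}
    - {"x":0.42,"y":-0.378,"twist":112}
    - {"x":0.45,"y":-0.405,"twist":120}
    - {"x":0.48,"y":-0.432,"z":0.02,"twist":128}
    - {"x":0.51,"y":-0.46,"z":0.035,"twist":136}
    - {"x":0.54,"y":-0.487,"z":0.05,"twist":144}
    - {"x":0.57,"y":-0.515,"z":0.065,"twist":152}
    - {"x":0.6,"y":-0.541,"z":0.075,"twist":160.4}

```text
invalid input at $.targets[0]: expected keys gripper, x, y, z, twist
```

```bash
python3 - <<'E'
from h import *
f=lambda n,u,v:ray(n,u,v,.098)[:2]
a,b,c,d=[f("top",174+x/15-.5,198+y/15-.5) for x,y in((130,172),(225,190),(120,272),(210,278))]
A=lambda v:np.degrees(np.arctan2(v[1],v[0])).round(1)
print("top centre",np.mean([a,b,c,d],0).round(4),A(d-a),A(b-c),[x.round(4).tolist() for x in(a,b,c,d)])
l,r,k=[f("side",u,v) for u,v in((180.,155.5),(186.8,154),(177.8,150.8))]
print("side",l.round(4),r.round(4),k.round(4),A(r-k),(r+k)/2)
rel(.5345,-.1115,.05,90)
E
```

```text
top centre [0.5132 0.1513] -141.5 -51.3 [[0.5228, 0.1588], [0.5198, 0.1423], [0.5056, 0.1599], [0.5047, 0.1444]]
side [0.5025 0.1454] [0.5175 0.1426] [0.5051 0.1629] -58.5 [0.51130592 0.15275102]
shift [ 0.6002 -0.5409  0.1767] yaw -109.59 tw 160.41 q6 -0.288 F [-0.3  0.3  1.3] pos [0.2261 0.6355 0.2257] tilt 0.09 t 0.1 w 0.0875134715908989
```

Call:
servo_tool:
  targets:
    - {"gripper":0,"x":0.03,"y":-0.027,"z":0,"twist":8}
    - {"gripper":0,"x":0.06,"y":-0.054,"z":0,"twist":16}
    - {"gripper":0,"x":0.09,"y":-0.081,"z":0,"twist":24}
    - {"gripper":0,"x":0.12,"y":-0.108,"z":0,"twist":32}
    - {"gripper":0,"x":0.15,"y":-0.135,"z":0,"twist":40}
    - {"gripper":0,"x":0.18,"y":-0.162,"z":0,"twist":48}
    - {"gripper":0,"x":0.21,"y":-0.189,"z":0,"twist":56}
    - {"gripper":0,"x":0.24,"y":-0.216,"z":0,"twist":64}
    - {"gripper":0,"x":0.27,"y":-0.243,"z":0,"twist":72}
    - {"gripper":0,"x":0.3,"y":-0.27,"z":0,"twist":80}
    - {"gripper":0,"x":0.33,"y":-0.297,"z":0,"twist":88}
    - {"gripper":0,"x":0.36,"y":-0.324,"z":0,"twist":96}
    - {"gripper":0,"x":0.39,"y":-0.351,"z":0,"twist":104}
    - {"gripper":0,"x":0.42,"y":-0.378,"z":0,"twist":112}
    - {"gripper":0,"x":0.45,"y":-0.405,"z":0,"twist":120}
    - {"gripper":0,"x":0.48,"y":-0.432,"z":0.02,"twist":128}
    - {"gripper":0,"x":0.51,"y":-0.46,"z":0.035,"twist":136}
    - {"gripper":0,"x":0.54,"y":-0.487,"z":0.05,"twist":144}
    - {"gripper":0,"x":0.57,"y":-0.515,"z":0.065,"twist":152}
    - {"gripper":0,"x":0.6,"y":-0.541,"z":0.075,"twist":160.4}

```text
time_s: 2.1
position: [0.5347, -0.1124, 0.1502]
eef_rot: [-2.227, -2.214, 0.002]
contact_force: [0.2, 0.6, 0.6]
gripper_width: 0.0874
```

```bash
python3 - <<'E'
from h import *
rel(.5345,-.1115,.05,90)
E
```

```text
shift [ 9.000e-04 -1.000e-04  1.002e-01] yaw 89.67 tw -0.33 q6 -1.728 F [0.2 0.6 0.6] pos [ 0.5347 -0.1124  0.1502] tilt 0.08 t 2.1 w 0.08743726280515164
```

Call:
servo_tool:
  newtons: 40
  targets:
    - {"gripper":0,"x":0.001,"y":0,"z":0.05,"twist":0}
    - {"gripper":0,"x":0.001,"y":0,"z":0.09,"twist":0}
    - {"gripper":0,"x":0.001,"y":0,"z":0.12,"twist":0}
    - {"gripper":0,"x":0.001,"y":0,"z":0.135,"twist":0}
    - {"gripper":0,"x":0.001,"y":0,"z":0.145,"twist":0}
    - {"gripper":0,"x":0.001,"y":0,"z":0.145,"twist":0}
    - {"gripper":0.3,"x":0.001,"y":0,"z":0.145,"twist":0}
    - {"gripper":0.6,"x":0.001,"y":0,"z":0.145,"twist":0}
    - {"gripper":0.8,"x":0.001,"y":0,"z":0.145,"twist":0}
    - {"gripper":0.8,"x":0.001,"y":0,"z":0.145,"twist":0}
    - {"gripper":0.8,"x":0.001,"y":0,"z":0.145,"twist":0}
    - {"gripper":0.8,"x":0.001,"y":0,"z":0.145,"twist":0}

```text
time_s: 3.3
position: [0.535, -0.1097, 0.0068]
eef_rot: [2.221, 2.222, 0.0]
contact_force: [0.6, -2.9, 0.4]
gripper_width: 0.045
```

```bash
python3 - <<'E'
from h import *
print(robot.read_state()["q"].round(3)); rel(.5345,-.1115,.05,90)
E
```

```text
[ 0.157  0.394 -0.528  0.    -0.648 -1.727]
shift [-0.0018 -0.0004 -0.0432] yaw 90.02 tw 0.02 q6 -1.727 F [ 0.6 -2.9  0.4] pos [ 0.535  -0.1097  0.0068] tilt 0.02 t 3.3 w 0.045044109332547336
```

Call:
servo_tool:
  targets:
    - {"gripper":0.8,"x":0,"y":0,"z":-0.02,"twist":0}
    - {"gripper":0.8,"x":0,"y":0,"z":-0.05,"twist":0}
    - {"gripper":0.8,"x":0,"y":0,"z":-0.08,"twist":0}
    - {"gripper":0.8,"x":0,"y":0,"z":-0.11,"twist":0}
    - {"gripper":0.8,"x":0,"y":0,"z":-0.14,"twist":0}
    - {"gripper":0.8,"x":0.02,"y":-0.002,"z":-0.16,"twist":-3}
    - {"gripper":0.8,"x":0.05,"y":-0.004,"z":-0.17,"twist":-7}
    - {"gripper":0.8,"x":0.08,"y":-0.007,"z":-0.17,"twist":-11}
    - {"gripper":0.8,"x":0.11,"y":-0.009,"z":-0.17,"twist":-15}
    - {"gripper":0.8,"x":0.14,"y":-0.012,"z":-0.17,"twist":-19}
    - {"gripper":0.8,"x":0.17,"y":-0.014,"z":-0.17,"twist":-23}
    - {"gripper":0.8,"x":0.2,"y":-0.017,"z":-0.17,"twist":-27}
    - {"gripper":0.8,"x":0.225,"y":-0.019,"z":-0.17,"twist":-31}
    - {"gripper":0.8,"x":0.245,"y":-0.021,"z":-0.17,"twist":-34}
    - {"gripper":0.8,"x":0.257,"y":-0.022,"z":-0.17,"twist":-36}
    - {"gripper":0.8,"x":0.261,"y":-0.022,"z":-0.17,"twist":-37}
    - {"gripper":0.8,"x":0.261,"y":-0.022,"z":-0.17,"twist":-37}
    - {"gripper":0.8,"x":0.261,"y":-0.022,"z":-0.17,"twist":-37}

```text
time_s: 5.1
position: [0.5126, 0.1506, 0.1764]
eef_rot: [-1.403, -2.811, 0.001]
contact_force: [-0.4, 0.1, -4.1]
gripper_width: 0.0437
```

```bash
python3 - <<'E'
from h import *
rel(.5128,.1515,.13,127)
out=[]
for n in("top","side"):
    p,d,P=cloud(n); save(n+"1",p); np.save(n+"1.npy",P)
    h=cv2.cvtColor(p,cv2.COLOR_RGB2HSV); H,S,V=cv2.split(h); x,y,z=np.moveaxis(P,-1,0)
    m=((H<6)|(H>174))&(S>150)&(V>40)&(z>.1); print(n,m.sum(),P[m].mean(0).round(4),np.median(P[m],0).round(4),np.percentile(P[m][:,2],[5,95]))
    arm=(S<60)&(V>110)&(z>.12)&(z<.2)&(x>.3)&(x<.52)&(y>.03)&(y<.2); q=P[arm]
    if len(q)>10:
        c,dr=q.mean(0),np.linalg.svd(q-q.mean(0),full_matrices=False)[2][0]; print("arm",len(q),c.round(4),dr.round(3),np.degrees(np.arctan2(dr[1],dr[0])))
    u=np.argwhere(m).mean(0).astype(int); c=p[max(0,u[0]-90):u[0]+90,max(0,u[1]-70):u[1]+110]; out.append(cv2.resize(c,(390,390)))
save("c3",np.hstack(out))
E
```

```text
shift [0.0006 0.0007 0.0464] yaw 126.94 tw -0.06 q6 -1.579 F [-0.4  0.1 -4.1] pos [0.5126 0.1506 0.1764] tilt 0.04 t 5.1 w 0.04371129434258368
top 281 [0.4136 0.0724 0.1886] [0.4122 0.0726 0.1824] [0.17983027 0.18528032]
arm 360 [0.4584 0.1084 0.185 ] [-0.802 -0.597 -0.002] -143.3319020942949
side 409 [0.4082 0.0623 0.1854] [0.4087 0.0672 0.1817] [0.1737787  0.18422719]
arm 303 [0.4557 0.1073 0.1851] [-0.795 -0.607  0.007] -142.65382863511505
```

View pics/c3.png

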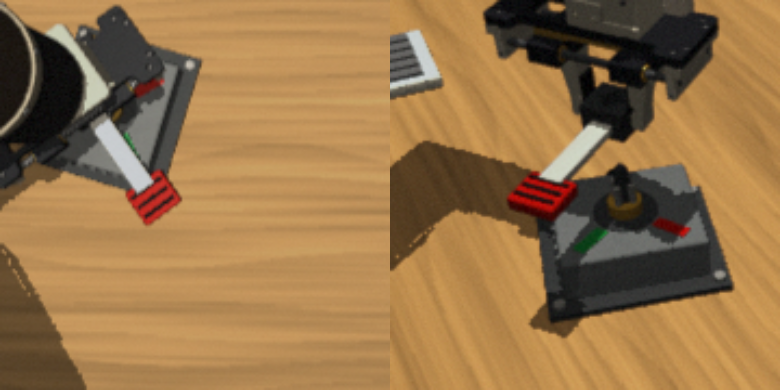

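Lever held level (arm top at z 0.185, so underside 0.168) pointing at -143°. In the crop the shaft is clear below the hub. Lowering toward the pilot.

Call:
servo_tool:
  targets:
    - {"gripper":0.8,"x":0.0005,"y":0.0005,"z":0.02,"twist":0}
    - {"gripper":0.8,"x":0.0005,"y":0.0005,"z":0.04,"twist":0}
    - {"gripper":0.8,"x":0.0005,"y":0.0005,"z":0.047,"twist":0}
    - {"gripper":0.8,"x":0.0005,"y":0.0005,"z":0.05,"twist":0}
    - {"gripper":0.8,"x":0.0005,"y":0.0005,"z":0.053,"twist":0}
    - {"gripper":0.8,"x":0.0005,"y":0.0005,"z":0.055,"twist":0}
    - {"gripper":0.8,"x":0.0005,"y":0.0005,"z":0.055,"twist":0}

```text
time_s: 5.9
position: [0.5131, 0.1521, 0.1219]
eef_rot: [1.401, 2.811, 0.001]
contact_force: [-0.7, 0.3, -4.8]
gripper_width: 0.0439
```

Call:
servo_tool:
  targets:
    - {"gripper":0.8,"x":0,"y":0,"z":0.002,"twist":0}
    - {"gripper":0.8,"x":0,"y":0,"z":0.004,"twist":0}
    - {"gripper":0.8,"x":0,"y":0,"z":0.006,"twist":0}
    - {"gripper":0.8,"x":0,"y":0,"z":0.006,"twist":0}

```text
time_s: 6.3
position: [0.5127, 0.1519, 0.1153]
eef_rot: [-1.401, -2.812, 0.001]
contact_force: [-0.5, 0.3, -4.7]
gripper_width: 0.0436
```

Call:
servo_tool:
  targets:
    - {"gripper":0.8,"x":0,"y":0,"z":0.003,"twist":0}
    - {"gripper":0.8,"x":0,"y":0,"z":0.006,"twist":0}
    - {"gripper":0.8,"x":0,"y":0,"z":0.008,"twist":0}
    - {"gripper":0.8,"x":0,"y":0,"z":0.009,"twist":0}
    - {"gripper":0.8,"x":0,"y":0,"z":0.009,"twist":0}

```text
time_s: 6.8
position: [0.5128, 0.152, 0.1063]
eef_rot: [-1.401, -2.812, 0.001]
contact_force: [-0.3, 1.0, -5.2]
gripper_width: 0.044
```

Call:
servo_tool:
  targets:
    - {"gripper":0.8,"x":0,"y":0,"z":0.0005,"twist":0}
    - {"gripper":0.8,"x":0,"y":0,"z":0.001,"twist":0}
    - {"gripper":0.8,"x":0,"y":0,"z":0.001,"twist":0}

```text
time_s: 7.1
position: [0.5129, 0.152, 0.1056]
eef_rot: [1.401, 2.812, 0.0]
contact_force: [0.7, -0.2, -3.9]
gripper_width: 0.0438
```

Call:
servo_tool:
  targets:
    - {"gripper":0.8,"x":0,"y":0,"z":0.0005,"twist":0}
    - {"gripper":0.8,"x":0,"y":0,"z":0.001,"twist":0}
    - {"gripper":0.8,"x":0,"y":0,"z":0.001,"twist":0}

```text
time_s: 7.4
position: [0.5128, 0.152, 0.1045]
eef_rot: [-1.401, -2.812, 0.0]
contact_force: [0.7, 0.5, -3.7]
gripper_width: 0.0435
```

Call:
servo_tool:
  targets:
    - {"gripper":0.8,"x":0,"y":0,"z":0.0005,"twist":0}
    - {"gripper":0.8,"x":0,"y":0,"z":0.001,"twist":0}
    - {"gripper":0.8,"x":0,"y":0,"z":0.001,"twist":0}

```text
time_s: 7.7
position: [0.5128, 0.152, 0.1035]
eef_rot: [-1.401, -2.812, 0.0]
contact_force: [-0.4, -0.2, -4.1]
gripper_width: 0.0436
```

Call:
servo_tool:
  targets:
    - {"gripper":0.8,"x":0,"y":0,"z":0.0005,"twist":0}
    - {"gripper":0.8,"x":0,"y":0,"z":0.001,"twist":0}
    - {"gripper":0.8,"x":0,"y":0,"z":0.0015,"twist":0}
    - {"gripper":0.8,"x":0,"y":0,"z":0.0015,"twist":0}

```text
time_s: 8.1
position: [0.5128, 0.152, 0.102]
eef_rot: [-1.401, -2.812, 0.0]
contact_force: [-0.8, 0.3, -4.6]
gripper_width: 0.0436
```

Call:
servo_tool:
  targets:
    - {"gripper":0.8,"x":0,"y":0,"z":0.001,"twist":0}
    - {"gripper":0.8,"x":0,"y":0,"z":0.002,"twist":0}
    - {"gripper":0.8,"x":0,"y":0,"z":0.003,"twist":0}
    - {"gripper":0.8,"x":0,"y":0,"z":0.004,"twist":0}
    - {"gripper":0.8,"x":0,"y":0,"z":0.005,"twist":0}
    - {"gripper":0.8,"x":0,"y":0,"z":0.005,"twist":0}

```text
time_s: 8.7
position: [0.5128, 0.1519, 0.0969]
eef_rot: [-1.401, -2.812, 0.0]
contact_force: [-0.1, -0.9, -3.9]
gripper_width: 0.0441
```

The hub is on the splines with no resistance, about 12 mm above home.

Call:
servo_tool:
  targets:
    - {"gripper":0.8,"x":0,"y":0,"z":0.002,"twist":0}
    - {"gripper":0.8,"x":0,"y":0,"z":0.004,"twist":0}
    - {"gripper":0.8,"x":0,"y":0,"z":0.006,"twist":0}
    - {"gripper":0.8,"x":0,"y":0,"z":0.008,"twist":0}
    - {"gripper":0.8,"x":0,"y":0,"z":0.0095,"twist":0}
    - {"gripper":0.8,"x":0,"y":0,"z":0.0095,"twist":0}

```text
time_s: 9.3
position: [0.5127, 0.1519, 0.0873]
eef_rot: [-1.401, -2.811, 0.001]
contact_force: [0.5, 1.2, -5.3]
gripper_width: 0.0438
```

Call:
servo_tool:
  targets:
    - {"gripper":0.8,"x":0,"y":0,"z":0.0005,"twist":0}
    - {"gripper":0.8,"x":0,"y":0,"z":0.001,"twist":0}
    - {"gripper":0.8,"x":0,"y":0,"z":0.0015,"twist":0}
    - {"gripper":0.8,"x":0,"y":0,"z":0.002,"twist":0}
    - {"gripper":0.8,"x":0,"y":0,"z":0.002,"twist":0}

```text
time_s: 9.8
position: [0.5128, 0.152, 0.0855]
eef_rot: [-1.401, -2.812, 0.0]
contact_force: [0.5, 1.4, -4.6]
gripper_width: 0.0437
```

Call:
servo_tool:
  targets:
    - {"gripper":0.8,"x":0,"y":0,"z":0.0005,"twist":0}
    - {"gripper":0.8,"x":0,"y":0,"z":0.001,"twist":0}
    - {"gripper":0.8,"x":0,"y":0,"z":0.001,"twist":0}

```text
time_s: 10.1
position: [0.5128, 0.152, 0.0845]
eef_rot: [-1.401, -2.812, 0.0]
contact_force: [0.1, 0.3, -3.9]
gripper_width: 0.0436
```

Call:
servo_tool:
  targets:
    - {"gripper":0.8,"x":0,"y":0,"z":0.0005,"twist":0}
    - {"gripper":0.8,"x":0,"y":0,"z":0.001,"twist":0}
    - {"gripper":0.8,"x":0,"y":0,"z":0.001,"twist":0}

```text
time_s: 10.4
position: [0.5128, 0.1519, 0.0835]
eef_rot: [-1.401, -2.812, 0.0]
contact_force: [-0.8, 0.0, -3.2]
gripper_width: 0.044
```

Call:
servo_tool:
  targets:
    - {"gripper":0.8,"x":0,"y":0,"z":0.0004,"twist":0}
    - {"gripper":0.8,"x":0,"y":0,"z":0.0008,"twist":0}
    - {"gripper":0.8,"x":0,"y":0,"z":0.0008,"twist":0}

```text
time_s: 10.7
position: [0.5129, 0.152, 0.0833]
eef_rot: [1.401, 2.812, 0.0]
contact_force: [-3.3, -1.0, 3.8]
gripper_width: 0.0439
```

Contact of about 8 N at the expected height. A quick numeric check that it is home before the swing.

```bash
cat > chk.py <<'E'
from h import *
rel(.5128,.152,.0833,127)
for n in("top","side"):
    p,d,P=cloud(n); save(n+"_chk",p)
    H,S,V=cv2.split(cv2.cvtColor(p,cv2.COLOR_RGB2HSV)); x,y,z=np.moveaxis(P,-1,0)
    r=np.hypot(x-.5128,y-.152)
    m=((H<6)|(H>174))&(S>150)&(V>40)&(z>.078)&(z<.1)&(r<.17); c=np.median(P[m],0); print(n,m.sum(),c.round(4),"ang",np.degrees(np.arctan2(c[1]-.152,c[0]-.5128)).round(1),np.hypot(*(c[:2]-[.5128,.152])).round(4))
    a=(S<60)&(V>100)&(z>.08)&(z<.11)&(r>.04)&(r<.11); q=P[a]
    if len(q)>20:
        dr=np.linalg.svd(q-np.median(q,0),full_matrices=False)[2][0]; print("arm",len(q),np.median(q[:,2]).round(4),np.degrees(np.arctan2(dr[1],dr[0])).round(1),"slope",dr[2].round(3))
E
python3 chk.py
```

```text
shift [ 0.0001 -0.0001  0.    ] yaw 127.03 tw 0.03 q6 -1.58 F [-3.3 -1.   3.8] pos [0.5129 0.152  0.0833] tilt 0.02 t 10.7 w 0.04387382991038089
top 232 [0.4114 0.0734 0.0893] ang -142.2 0.1283
arm 231 0.092 -143.7 slope 0.013
side 355 [0.4094 0.0689 0.0888] ang -141.2 0.1327
arm 241 0.092 -143.2 slope 0.003
```

Home: arm top at 0.092, level, -143°. Now the swing, 70° first and with a softer grip.

Call:
servo_tool:
  newtons: 25
  targets:
    - {"gripper":0.8,"x":0,"y":0,"z":0,"twist":0}
    - {"gripper":0.8,"x":0,"y":0,"z":0,"twist":-2}
    - {"gripper":0.8,"x":0,"y":0,"z":0,"twist":-6}
    - {"gripper":0.8,"x":0,"y":0,"z":0,"twist":-10}
    - {"gripper":0.8,"x":0,"y":0,"z":0,"twist":-14}
    - {"gripper":0.8,"x":0,"y":0,"z":0,"twist":-18}
    - {"gripper":0.8,"x":0,"y":0,"z":0,"twist":-22}
    - {"gripper":0.8,"x":0,"y":0,"z":0,"twist":-26}
    - {"gripper":0.8,"x":0,"y":0,"z":0,"twist":-30}
    - {"gripper":0.8,"x":0,"y":0,"z":0,"twist":-34}
    - {"gripper":0.8,"x":0,"y":0,"z":0,"twist":-38}
    - {"gripper":0.8,"x":0,"y":0,"z":0,"twist":-42}
    - {"gripper":0.8,"x":0,"y":0,"z":0,"twist":-46}
    - {"gripper":0.8,"x":0,"y":0,"z":0,"twist":-50}
    - {"gripper":0.8,"x":0,"y":0,"z":0,"twist":-54}
    - {"gripper":0.8,"x":0,"y":0,"z":0,"twist":-58}
    - {"gripper":0.8,"x":0,"y":0,"z":0,"twist":-62}
    - {"gripper":0.8,"x":0,"y":0,"z":0,"twist":-66}
    - {"gripper":0.8,"x":0,"y":0,"z":0,"twist":-70}
    - {"gripper":0.8,"x":0,"y":0,"z":0,"twist":-70}

```text
time_s: 12.8
position: [0.5136, 0.1521, 0.0833]
eef_rot: [-0.467, 3.105, 0.0]
contact_force: [-1.0, -2.0, 4.5]
gripper_width: 0.0442
```

```bash
python3 chk.py; python3 -c "
from bench import robot; print(robot.read_state()['moment'])"
```

```text
shift [ 0.0008  0.0001 -0.    ] yaw -162.91 tw 70.09 q6 -0.357 F [-1.  -2.   4.5] pos [0.5136 0.1521 0.0833] tilt 0.08 t 12.8 w 0.044229949054508354
top 210 [0.5499 0.0291 0.089 ] ang -73.2 0.1284
arm 231 0.0918 107.0 slope 0.003
side 322 [0.5436 0.0251 0.0888] ang -76.3 0.1306
arm 229 0.092 -72.6 slope 0.002
[-0.56156224  0.00473842  0.024956  ]
```

Call:
servo_tool:
  newtons: 15
  targets:
    - {"gripper":0.8,"x":0,"y":0,"z":0,"twist":-2}
    - {"gripper":0.8,"x":0,"y":0,"z":0,"twist":-4}
    - {"gripper":0.8,"x":0,"y":0,"z":0,"twist":-6}
    - {"gripper":0.8,"x":0,"y":0,"z":0,"twist":-8}
    - {"gripper":0.8,"x":0,"y":0,"z":0,"twist":-10}
    - {"gripper":0.8,"x":0,"y":0,"z":0,"twist":-11}
    - {"gripper":0.8,"x":0,"y":0,"z":0,"twist":-12}
    - {"gripper":0.8,"x":0,"y":0,"z":0,"twist":-12}

```text
time_s: 13.7
position: [0.5136, 0.1522, 0.0833]
eef_rot: [-0.785, 3.04, 0.0]
contact_force: [0.1, -2.5, 4.1]
gripper_width: 0.0442
```

```bash
python3 chk.py; python3 -c "
from bench import robot; print(robot.read_state()['moment'])"
```

```text
shift [ 0.0008  0.0002 -0.    ] yaw -151.03 tw 81.97 q6 -0.15 F [ 0.1 -2.5  4.1] pos [0.5136 0.1522 0.0833] tilt 0.08 t 13.7 w 0.04423783795351089
top 209 [0.5736 0.0398 0.0891] ang -61.5 0.1276
arm 235 0.092 118.7 slope 0.002
side 292 [0.5675 0.0357 0.0887] ang -64.8 0.1285
arm 227 0.0921 -61.3 slope 0.001
[-0.58482264 -0.22122049  0.02273261]
```

Call:
servo_tool:
  newtons: 12
  targets:
    - {"gripper":0.8,"x":0,"y":0,"z":0,"twist":-0.5}
    - {"gripper":0.8,"x":0,"y":0,"z":0,"twist":-1}
    - {"gripper":0.8,"x":0,"y":0,"z":0,"twist":-1.5}
    - {"gripper":0.8,"x":0,"y":0,"z":0,"twist":-2}
    - {"gripper":0.8,"x":0,"y":0,"z":0,"twist":-2}

```text
time_s: 14.3
position: [0.5136, 0.1522, 0.0833]
eef_rot: [-0.838, 3.026, 0.0]
contact_force: [0.2, -2.2, 5.6]
gripper_width: 0.0439
```

```bash
python3 chk.py; python3 -c "
from bench import robot; print(robot.read_state()['moment'])"
```

```text
shift [ 0.0008  0.0002 -0.    ] yaw -149.05 tw 83.95 q6 -0.115 F [ 0.2 -2.2  5.6] pos [0.5136 0.1522 0.0833] tilt 0.08 t 14.3 w 0.04389087610438977
top 212 [0.5785 0.0422 0.0892] ang -59.1 0.1279
arm 234 0.0919 120.8 slope 0.004
side 285 [0.5724 0.0383 0.0887] ang -62.3 0.1284
arm 225 0.0919 -59.2 slope 0.001
[-0.55495921 -0.1728357  -0.05887445]
```

The lever is at -59°, on the red mark, and the moment about the shaft just changed sign, so it is probably at the stop. Releasing and rising.

Call:
servo_tool:
  targets:
    - {"gripper":0.3,"x":0,"y":0,"z":0,"twist":0}
    - {"gripper":0,"x":0,"y":0,"z":0,"twist":0}
    - {"gripper":0,"x":0,"y":0,"z":0,"twist":0}
    - {"gripper":0,"x":0,"y":0,"z":0,"twist":0}
    - {"gripper":0,"x":0,"y":0,"z":-0.01,"twist":0}
    - {"gripper":0,"x":0,"y":0,"z":-0.03,"twist":0}
    - {"gripper":0,"x":0,"y":0,"z":-0.06,"twist":0}
    - {"gripper":0,"x":0,"y":0,"z":-0.1,"twist":0}
    - {"gripper":0,"x":0,"y":0,"z":-0.14,"twist":0}
    - {"gripper":0,"x":0,"y":0,"z":-0.18,"twist":0}
    - {"gripper":0,"x":0,"y":0,"z":-0.18,"twist":0}
    - {"gripper":0,"x":0,"y":0,"z":-0.18,"twist":0}

```text
time_s: 15.6
position: [0.5131, 0.1522, 0.2645]
eef_rot: [-0.839, 3.024, 0.002]
contact_force: [-1.2, -1.3, -0.7]
gripper_width: 0.088
```

```bash
python3 chk.py; cp pics/side_chk.png pics/side9.png
```

```text
shift [ 1.000e-03 -1.000e-04  1.812e-01] yaw -148.99 tw 84.01 q6 -0.114 F [-1.2 -1.3 -0.7] pos [0.5131 0.1522 0.2645] tilt 0.18 t 15.6 w 0.08804548843534984
top 205 [0.5785 0.0423 0.0889] ang -59.1 0.1279
arm 235 0.0919 120.7 slope -0.003
side 289 [0.5711 0.0382 0.0887] ang -62.9 0.1279
arm 217 0.0919 -59.5 slope 0.004
```

View pics/side9.png

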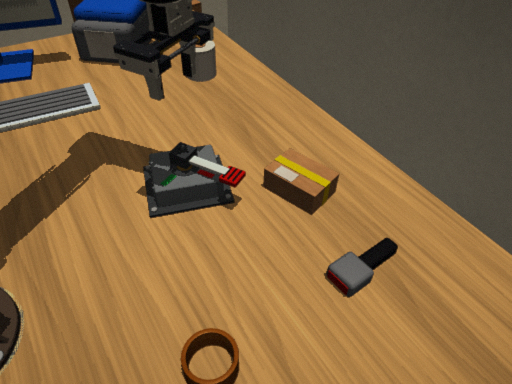

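The picture shows the lever level on the shaft at (183,153), with its pad at (234,177) over the red mark. The gripper is well clear, and the parcel, scanner and tape are where they started. Handing in.

```bash
python3 -c "
from bench import robot; print(robot.sign_off())"
```

```text
the job is handed in; nothing more can be done
None
```

The lever is back on the shaft, fully home on the collar and turned to the red mark. It has been let go, and the job was handed in after about 16 s of robot time.

- **Fitting:** I gripped the hub and set the handle to -143° in the world frame, about 10° from green towards red. It went onto the splines on the first try with no resistance. At the collar I felt a change of about 8 N.
- **Swing:** I turned the handle to about -59°, the direction I had measured for the red mark. I softened the grip near the end so as not to wrench it against the stop.
- **Last checks:** After release the arm lies level with its top at 0.092 m, so the underside is about 1 mm below the nominal seat height, within camera error. The handle points at -59.1° (top view) and -59.5° (side view). The gripper is clear, and the parcel, scanner and tape show no visible movement in the last side picture.
- **Disagreement:** The side camera's red-pad centroid alone reads -63°. I put this down to the pad's visible side face. Even at that angle the pad would be about 9 mm off, within the 22 mm limit.
- **Not confirmed:** I did not press firmly against the stop. The only sign of reaching it was a small change in the twisting moment, from +0.02 to -0.06 N m.

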